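Clear the tin out of the control valve and set its lever to float

TASK

Someone has left a tin on the deck of the hydraulic control valve, in the way of its lever. Take the tin out and stand it upright on the open bench, at least a hand's breadth clear of the valve stand, without knocking it over or shifting the other things on the bench; then push the lever over to the side where the tin stood, past the stiff detent, until it drops into its float notch and stays there by itself, without ramming it against its end stop.

Things in the scene. Friction and masses are not known exactly. Their poses are not given: they have to be found in the camera images.
- valve_stand: hydraulic valve on a fixed steel foot, 200 x 170 mm; origin on the bench under the deck. Its +x points from the deck's front lip to the lever, roughly away from the robot. Deck: 40 mm above the bench, x -0.055 to 0.115, y -0.07 to 0.07, with lips 12 mm high, 6 mm thick along front and sides. The bench to its left (world x 0.50 to 0.58, y -0.05 to 0.04) is bare.
- lever_pivot (a point): the lever's hinge point, on the stand at x = 0.06, y = 0, z = 0.030; hinge axis along the stand's y. The float notch is the end of the lever's travel, unmarked and different each time: 0.60 to 0.80 rad from vertical towards -x, with a rigid stop. The detent's crest lies about 0.1 rad before it. Let go before the crest, the lever falls back to below 0.3 rad or stays there.
- float_lever: upright hand lever, a steel rod 12 mm thick with a black ball on top; origin at the hinge. It starts near vertical, close behind the tin, in the way of a gripper that comes straight down on the tin: lean the hand 20 to 40 degrees towards the stand's -x. The lever too is pushed towards the stand's -x. More than 50 N on it is ramming.
- knob (a point): centre of the lever's black ball, 34 mm in diameter, 0.180 m from the hinge point. Pushed here the lever moves lightly at first (1 to 2 N), then stiffens to a detent of about 10 to 16 N; past the crest the force vanishes and the lever runs by itself into the notch.
- tin: round tin with a lid, 64 mm in diameter, 47 mm high, 0.2 to 0.42 kg, standing upright on the valve's deck; origin at the centre of its underside, z up
- c_clamp: small C clamp lying on the bench at the left, 137 x 77 x 16 mm; bystander, origin at the centre of its underside
- horseshoe: horseshoe lying flat on the bench to the right of the stand, 166 x 163 x 10 mm; bystander, origin at the centre of its underside
- wedge: wooden wedge lying on the bench at the far left, 68 x 106 x 26 mm; bystander, origin at the centre of its underside
Mind the look-alikes: they are no part of the job. Of the things that look like the tin, the larger one is meant.

How it is judged:
On the way, in this order (a step that is already met when the one before it is completed fails the run):
1. the tin stands upright on the bench, clear of the valve stand, let go (horizontal distance between tin and valve_stand above 0.18 m and height (world z) of tin below 0.01 m and angle between tin's own z axis and vertical below 0.15 rad and contact force between tin and the arm below 0.1 N and contact force between tin and the fingers below 0.1 N), for 0.2 s.
2. the lever is past its detent, in the float notch (x of knob in the frame of valve_stand below -0.035 m), for 0.2 s.
At the end, for the whole second after the job is handed in: The lever rests by itself in its float notch (ball more than 0.035 m in front of the stand's origin, towards -x, and still), and the tin stands upright (within 0.15 rad) and still on the bench, its centre more than 0.18 m from the stand's origin (x of knob in the frame of valve_stand below -0.035 m and linear speed of each of float_lever, tin below 0.02 m/s and angular speed of float_lever below 0.05 rad/s and horizontal distance between tin and valve_stand above 0.18 m and height (world z) of tin below 0.01 m and angle between tin's own z axis and vertical below 0.15 rad); the robot touches nothing.
It fails at once if the tin is knocked over (angle between tin's own z axis and vertical above 0.8 rad).
It fails at once if the lever is rammed (more than 50 N on it) (contact force between float_lever and the fingers above 50 N or contact force between float_lever and the arm above 50 N).
It fails at once if the C clamp is shifted by more than 30 mm (distance of c_clamp from where it was at the start of the episode above 0.03 m).
It fails at once if the horseshoe is shifted by more than 30 mm (distance of horseshoe from where it was at the start of the episode above 0.03 m).
It fails at once if the wedge is shifted by more than 30 mm (distance of wedge from where it was at the start of the episode above 0.03 m).
It also fails if it takes over 58 s, if anything falls off the work surface, if the arm or the gripper's body presses on something with over 40 N, if the wrist force passes 120 N, or if a joint passes its speed limit or range.

ROBOT

A 7-joint arm with a two-finger parallel gripper is mounted at the origin on a cart in front of the work surface, level with it; the furniture and walls round the work are solid. World frame = base frame: x ahead of the robot, y to its left, z up, the work surface at z = 0. Lengths are in m, angles in rad, forces in N, time in s.
With the tool pointing down it reaches from about 0.425 to 0.8 m from the base axis. Payload 8.3 kg.
Tool frame: the origin (TCP) lies on the mounting face of the last link; the fingertips stand 173 mm ahead of it and the grasp point (between the pads) lies 155 mm ahead of it; z points along the fingers, y is the line along which they close (so a half turn about z gives the same grasp; the last joint's range is limited). The gripper opens to 85 mm and grips with 20 to 120 N. Pads are 22 mm wide; open, the fingers measure 114 mm over their backs; the gripper's body (76 mm by 85 mm) begins 54 mm behind the grasp point. The pads swing forward as they close: fully open they stand 13 mm farther back than shut.
Start: joints at [-1.298, 0.383, 0.016, 1.37, -0.006, 1.388, -0.046], TCP at [0.206, 0.59, 0.405] pointing down, gripper open.
Joint ranges: [-2.95, 2.95], [-0.25, 2.06], [-1.52, 1.56], [0.18, 2.33], [-1.44, 4.58], [0.02, 2.06], [-3.01, 3.01]. Speed limits (rad/s): [2.39, 2.39, 3.01, 3.01, 3.14, 3.14, 3.14].

INTERFACE

Orientations are given as [roll, pitch, yaw] about the fixed x, y, z axes, in that order (R = Rz(yaw) Ry(pitch) Rx(roll)).
In Python, from rig import observe, get_image, job_done, trace gives the robot as it stands. The module is installed in compiled form; this text tells all that it offers.
- The arm moves only by the tool step_arm, never from a script. Its argument "steps" is a list that holds one entry, the list of rows, each a list of 4 numbers: the shift along the tool's x, y, z in m, then the turn about the tool's z in degrees. In form: [[[tx, ty, tz, roll], ...]]. A call has 1 to 8 rows; each row shifts and turns the commanded pose from where the row before left it, along the tool's axes as they then stand; what a row does not reach is not made up. A row lasts 1/10 s, in which the tool goes at most 50 mm and 8.59 degrees, less where a joint would pass 70% of its speed; a pose out of reach is approached as far as the arm can. A call with a gripper value outside its range is refused whole. "hand" is the finger opening in m, from 0 to 0.0854, set as the call begins (left out, the last holds). The fingers move at their own pace and stop on an object; the grip force is fixed at half the most. Time passes only in rows, so rows that do not move let the fingers close. It gives the time, the measured TCP pose, the force, the opening and the grip force at its end, in the units of the state.
- observe(): the state, without advancing time (a new reading comes with each control period).
- get_image(name): name is "side" or "top" or "wrist"; returns a dict with "color" (400x640x3 uint8, red, green, blue), "fx", "fy", "cx", "cy" (pixels), "origin" and "attitude" of the camera in the world; the wrist camera has in their place "mount" (4x4, takes a point from camera to tool coordinates, whose origin is the TCP and whose axes are the flange's). Camera axes: x right, y down, z forward; pixel columns grow to the right and rows downward; lengths in m; the calibration is good to about 2 mm. A picture is of the moment at which its call begins: read the wrist's pose just before it. There is no depth.
- job_done(): hands the job in; it is judged then, once.
Trained networks look in a picture, given as the dict that the camera call returned (one of the last four; its "shot" number tells which), for a name from the list of things; names that differ only in an ending like _2 or _b are one class to them, and where a whole thing is asked for, a point or a joint stands for the part that bears it (a point fixed in the world has none). Each returns a list of dicts, best first, with "p" (0 to 1); they miss things now and then, are a little off and sometimes report something else, mostly with a low value. They report only what shows in the picture. A call takes as long as a camera call. They do not tell look-alikes from the thing itself.
- trace(picture, query): "mask" (400x640 bool, what is visible of it) and "extent" ([centre column, centre row, width, height] in pixels, round what is visible of it).
The state is a dict: "time": time; "q": joint angles; "dq": joint speeds; "joint_torque": joint torques, N m; "tool_pos": TCP position; "tcp_rot": TCP orientation; "contact_force": force on the tool from outside, world axes, zero at the start; "torque": the same for the moment, N m; "grip_width": finger opening in m; "finger_force": force on a finger pad.
Only numpy, scipy, OpenCV 4.12 (cv2) and the standard library are available. Lean on these libraries where they do the work, as an engineer would, in place of code of your own. Each camera call takes 0.05 s, during which the arm holds its last target. There are 200 camera calls.

## Working session

There is one attempt and no reset: what is moved stays moved. The work goes in short steps, Python scripts to look and compute and a tool call to move; the robot and the scene stay as the last step left them, time stands still between calls to the robot, and variables do not carry over. Pictures are saved under pics/ and viewed, at most 13 in all, crops included, and the job is handed in when it is done.

Besides the shell and the picture viewer there is one more tool, called after "Request:" by a JSON object that holds its "op" and its "data", one argument or row to a line. step_arm: Moves the arm, as the interface text tells. Its arguments: {"type":"object","properties":{"steps":{"type":"array","items":{"type":"array","items":{"type":"array","items":{"type":"number"}}}},"hand":{"type":"number"}},"required":["steps"]}

```bash
mkdir -p pics
cat > h.py <<'E'
import numpy as np, cv2
from rig import observe,get_image,job_done,trace
from scipy.spatial.transform import Rotation as R
def rot(a):
    a=np.array(a,float)
    if a.shape==(3,3): return a
    return R.from_euler('xyz',a).as_matrix() if a.size==3 else R.from_quat(a).as_matrix()
def ray(im,u,v,s=None):
    d=np.array([(u-im['cx'])/im['fx'],(v-im['cy'])/im['fy'],1.])
    if 'mount' in im:
        M=np.array(im['mount']);T=rot(s['tcp_rot']);return np.array(s['tool_pos'])+T@M[:3,3],T@M[:3,:3]@d
    return np.array(im['origin']),rot(im['attitude'])@d
def atz(im,u,v,z,s=None):
    o,d=ray(im,u,v,s);return o+d*(z-o[2])/d[2]
def proj(im,p,s=None):
    if 'mount' in im:
        M=np.array(im['mount']);T=rot(s['tcp_rot']);o=np.array(s['tool_pos'])+T@M[:3,3];A=T@M[:3,:3]
    else: o=np.array(im['origin']);A=rot(im['attitude'])
    c=A.T@(np.array(p)-o);return im['fx']*c[0]/c[2]+im['cx'],im['fy']*c[1]/c[2]+im['cy']
def save(im,n): cv2.imwrite('pics/'+n+'.png',cv2.cvtColor(im['color'],cv2.COLOR_RGB2BGR))
E
python3 - <<'E'
from h import *
s=observe();print(s)
for n in ('top','side'):
    im=get_image(n);save(im,n+'0');print(n,im['origin'],im['attitude'],im['fx'],im['cx'],im['cy'])
    for q in ('valve_stand','float_lever','knob','tin','c_clamp','horseshoe','wedge'):
        for r in trace(im,q)[:3]: print(q,round(r['p'],2),np.round(r['extent'],1),np.round(atz(im,*r['extent'][:2],0),3))
E
```

```text
{'time': 0.0, 'q': array([-1.2978971 ,  0.38421359,  0.016377  ,  1.3711159 , -0.00628809,
        1.38818516, -0.04646071]), 'dq': array([ 0.00044043,  0.00040979,  0.00020243, -0.00033763, -0.00040522,
       -0.00107214,  0.00016557]), 'joint_torque': array([ 1.37838720e-04, -6.27578259e+01,  8.44520163e-01, -3.71823478e+01,
        1.66288752e-02,  1.41538380e-02, -2.06281260e-05]), 'tool_pos': array([0.20586486, 0.58995845, 0.40371122]), 'tcp_rot': array([-3.13972080e+00,  4.39572348e-05,  2.80589610e+00]), 'contact_force': array([-0.59409238,  0.17009274, -0.15031113]), 'torque': array([0.01083012, 0.01422529, 0.02723162]), 'finger_force': 0.0, 'grip_width': 0.08559137147175351}
top [ 0.32822127 -0.22132901  1.1398141 ] [-2.91642887e+00  1.20374283e-03 -1.49747595e+00] 428.30927955596644 313.4932072843632 202.84276393364908
valve_stand 0.56 [327.2 220.2  65.   79.3] [ 0.543 -0.241  0.   ]
valve_stand 0.21 [328.5 197.2  11.6  19.5] [ 0.607 -0.241  0.   ]
float_lever 0.48 [326.3 223.4  62.2  79.2] [ 0.534 -0.239  0.   ]
float_lever 0.46 [326.9 197.6  17.   18.8] [ 0.606 -0.236  0
[... 342 characters left out ...]
7 -0.517  0.   ]
wedge 0.75 [250.2 181.6  39.6  17.7] [ 0.636 -0.022  0.   ]
wedge 0.45 [430.  220.4  57.2  59.5] [ 0.563 -0.519  0.   ]
side [0.37761543 0.86203066 0.57820758] [-1.93536212  0.00410772 -2.97262533] 455.55017014305236 315.23405128597165 197.57685770675445
valve_stand 0.62 [321.6 218.8  73.9  93.1] [ 0.583 -0.448  0.   ]
float_lever 0.76 [315.7 205.2  17.6  69.5] [ 0.621 -0.56   0.   ]
knob 0.92 [316.4 203.   19.1  67.8] [ 0.622 -0.58   0.   ]
tin 0.87 [331.6 229.8  24.4  28. ] [ 0.541 -0.371  0.   ]
tin 0.47 [362.  220.2  14.4  15. ] [ 0.456 -0.457  0.   ]
c_clamp 0.6 [310.4 330.   61.9  32.8] [0.518 0.11  0.   ]
horseshoe 0.79 [332.9 210.3  47.5  21. ] [ 0.557 -0.524  0.   ]
```

Run:
```python
import cv2,numpy as np
t=cv2.imread('pics/top0.png')[150:300,170:480];s=cv2.imread('pics/side0.png')[150:290,230:430]
a=cv2.resize(t,(620,300),interpolation=cv2.INTER_CUBIC);b=cv2.resize(s,(400,280),interpolation=cv2.INTER_CUBIC)
c=np.zeros((590,620,3),np.uint8);c[:300]=a;c[305:585,:400]=b;cv2.imwrite('pics/c0.png',c)
```

```text
(no output)
```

View pics/c0.png

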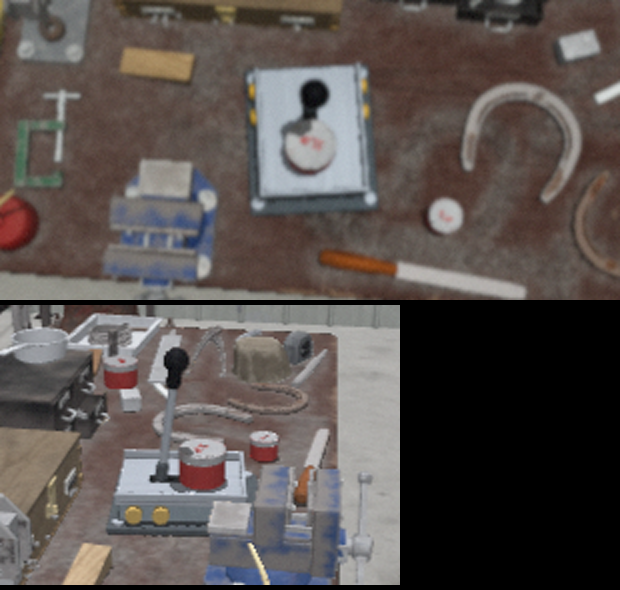

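The crop shows the large tin at about (325,222) in the top image. The black ball sits just behind it at (327,196). The stand is nearly square to the base, and the small look-alike tin is at (392,258). There is a vice at about (250,262), the clamp at (190,220) and the wedge at (250,182).

Run:
```python
from h import *
im=get_image('top')
m=trace(im,'valve_stand')[0]['mask']
c=max(cv2.findContours(m.astype(np.uint8),0,2)[0],key=cv2.contourArea)[:,0]
for z in (0.0,0.05):
    p=np.array([atz(im,*q,z)[:2] for q in c],np.float32);print('rect z',z,cv2.minAreaRect(p))
k=trace(im,'tin')[0];print('tin top', atz(im,326.4,222.7,0.07), k['extent'])
mt=k['mask'];cc=max(cv2.findContours(mt.astype(np.uint8),0,2)[0],key=cv2.contourArea);print(cv2.minEnclosingCircle(cc))
# triangulate tin lid & knob
img=im['color'].astype(int).sum(2); 
b=(img[180:215,310:345]<110);ys,xs=np.nonzero(b);print('black',xs.mean()+310,ys.mean()+180,b.sum())
u=(xs.mean()+310,ys.mean()+180)
sd=get_image('side');i2=sd['color'].astype(int).sum(2);b=(i2[165:195,305:330]<110);ys,xs=np.nonzero(b);v=(xs.mean()+305,ys.mean()+165);print('sideblack',v,b.sum())
def tri(u,v):
    o,d=ray(im,*u);o2,d2=ray(sd,*v);A=np.c_[d,-d2];t=np.linalg.lstsq(A,o2-o,rcond=None)[0];a=o+d*t[0];b=o2+d2*t[1];return (a+b)/2,np.linalg.norm(a-b)
print('knob',tri(u,v)); print('knob z .21',atz(im,*u,.21))
ts=trace(sd,'tin')[0];print('tin side centre tri',tri(k['extent'][:2],ts['extent'][:2]),ts['extent'])
print('vise corners',[np.round(atz(im,*q,.06)[:2],3) for q in ((222,288),(277,250),(245,230),(275,235))])
```

```text
rect z 0.0 ((0.5471420288085938, -0.23441258072853088), (0.2016146034002304, 0.17085012793540955), 7.152726650238037)
rect z 0.05 ((0.5375387072563171, -0.23383864760398865), (0.19277043640613556, 0.16335546970367432), 7.152736186981201)
tin top [ 0.52338389 -0.23851507  0.07      ] [324.6, 222.8, 23.8, 28.5]
((325.0, 222.5), 13.865524291992188)
black 326.0774647887324 198.01408450704224 142
sideblack (np.float64(317.1655172413793), np.float64(181.00689655172414)) 145
knob (array([ 0.55843815, -0.23175155,  0.20006496]), np.float64(0.004698326568939516))
knob z .21 [ 0.55362059 -0.23182451  0.21      ]
tin side centre tri (array([ 0.52445663, -0.23413748,  0.05841825]), np.float64(0.0008738229021893409)) [331.0, 231.8, 24.6, 25.7]
vise corners [array([0.343, 0.008]), array([ 0.446, -0.119]), array([ 0.491, -0.033]), array([ 0.484, -0.11 ])]
```

Request:
{"op": "step_arm", "data": {
  "steps": [
    [[0,0,-0.02,-6.6],[0,0,-0.02,-6.6],[0,0,-0.02,-6.6],[0,0,-0.02,-6.6],[-0.03,-0.038,0,0],[-0.03,-0.038,0,0],[-0.03,-0.038,0,0],[-0.03,-0.038,0,0]]
  ]
}}

```text
time: 1.85
tool_pos: [0.345, 0.4527, 0.4849]
tcp_rot: [3.141, 0.0, -3.016]
contact_force: [1.3, 0.7, -0.1]
grip_width: 0.085
finger_force: 0.0
```

Request:
{"op": "step_arm", "data": {
  "steps": [
    [[-0.03,-0.038,0,0],[-0.03,-0.038,0,0],[-0.03,-0.038,0,0],[-0.03,-0.038,0,0],[-0.03,-0.038,0,0],[-0.03,-0.038,0,0],[0,-0.045,0,0],[0,-0.045,0,0]]
  ]
}}

```text
time: 2.65
tool_pos: [0.5629, 0.1594, 0.484]
tcp_rot: [-3.141, -0.001, -3.017]
contact_force: [-0.2, -0.6, 0.5]
grip_width: 0.0858
finger_force: 0.0
```

Request:
{"op": "step_arm", "data": {
  "steps": [
    [[0.016,-0.043,0,0],[0.016,-0.043,0,0],[0.016,-0.043,0,0],[0.016,-0.043,0,0],[0.016,-0.043,0,0],[0.016,-0.043,0,0],[0.016,-0.043,0,0],[0.016,-0.043,0,0]]
  ]
}}

```text
time: 3.45
tool_pos: [0.4772, -0.1978, 0.485]
tcp_rot: [3.142, 0.001, -3.016]
contact_force: [0.4, -0.2, -0.2]
grip_width: 0.0851
finger_force: 0.0
```

Request:
{"op": "step_arm", "data": {
  "steps": [
    [[-0.02,0,-0.045,0],[-0.02,0,-0.045,0],[-0.02,0,-0.045,0],[-0.02,0,-0.045,0],[-0.04,0,-0.03,0],[-0.04,0,-0.03,0],[-0.04,0,-0.03,0],[-0.04,0,-0.03,0]]
  ]
}}

```text
time: 4.25
tool_pos: [0.6431, -0.147, 0.699]
tcp_rot: [-3.097, 0.09, -3.01]
contact_force: [0.2, -0.7, 0.2]
grip_width: 0.0854
finger_force: 0.0
```

```bash
python3 -c "
from h import *
print(observe()['q'].round(3))"
```

```text
[ 0.098  0.6    0.271  0.397 -0.17   2.054  1.929]
```

Request:
{"op": "step_arm", "data": {
  "steps": [
    [[0.01,0.048,0,0],[0,0.048,0,0],[0,0.048,0,0],[0,0.048,0,0],[0,0.04,0,0],[-0.03,0,-0.03,0],[-0.03,0,-0.03,0],[-0.03,0,-0.03,0]]
  ]
}}

```text
time: 5.05
tool_pos: [0.6242, 0.1245, 0.7358]
tcp_rot: [-3.095, 0.17, -2.928]
contact_force: [1.3, 5.6, -2.4]
grip_width: 0.0854
finger_force: 0.0
```

```bash
python3 -c "
from h import *
s=observe();print(s['q'].round(3),rot(s['tcp_rot']).round(3))"
```

```text
[-0.325  0.543  0.216  0.393 -0.085  2.041  1.587] [[-0.963 -0.204  0.175]
 [-0.209  0.978 -0.01 ]
 [-0.169 -0.046 -0.985]]
```

Request:
{"op": "step_arm", "data": {
  "steps": [
    [[-0.03,0,-0.03,0],[-0.03,0,-0.03,0],[-0.03,0,-0.03,0],[-0.03,0,-0.03,0],[-0.03,0,-0.03,0],[-0.03,0,-0.03,0],[0,0,0,0]]
  ]
}}

```text
time: 5.75
tool_pos: [0.6279, 0.1179, 0.7871]
tcp_rot: [-3.044, 0.34, -2.955]
contact_force: [0.9, -0.7, -0.2]
grip_width: 0.0853
finger_force: 0.0
```

```bash
python3 -c "
from h import *
s=observe();print(s['q'].round(3),rot(s['tcp_rot']).round(3))"
```

```text
[-0.391  0.652  1.161  0.182 -0.876  2.055  1.655] [[-0.926 -0.153  0.344]
 [-0.175  0.984 -0.034]
 [-0.334 -0.092 -0.938]]
```

Request:
{"op": "step_arm", "data": {
  "steps": [
    [[0,-0.002,-0.03,0],[0,-0.002,-0.03,0],[0,-0.002,-0.03,0],[0,-0.002,-0.03,0],[0,0,0,0]]
  ]
}}

```text
time: 6.25
tool_pos: [0.5883, 0.1092, 0.8248]
tcp_rot: [-3.056, 0.38, -2.948]
contact_force: [-1.0, 0.3, 0.6]
grip_width: 0.0853
finger_force: 0.0
```

```bash
python3 -c "
from h import *
s=observe();print(s['q'].round(3),rot(s['tcp_rot']).round(3))"
```

```text
[-0.324  0.534  0.342  0.182 -0.154  2.055  1.588] [[-0.911 -0.16   0.379]
 [-0.178  0.984 -0.013]
 [-0.371 -0.079 -0.925]]
```

Good: posture is back to normal and the lean is growing. I'll continue a little further.

Request:
{"op": "step_arm", "data": {
  "steps": [
    [[0,0,-0.03,0],[0,0,-0.03,0],[0,0,-0.03,0],[0,0,-0.03,0],[0,0,-0.02,0],[0,0,0,0]]
  ]
}}

```text
time: 6.85
tool_pos: [0.5224, 0.1031, 0.8869]
tcp_rot: [-3.046, 0.49, -2.942]
contact_force: [-0.1, -0.3, 0.1]
grip_width: 0.0852
finger_force: 0.0
```

```bash
python3 -c "
from h import *
s=observe();print(s['q'].round(3),rot(s['tcp_rot']).round(3))"
```

```text
[-0.375  0.426  0.395  0.182 -0.151  2.055  1.588] [[-0.865 -0.154  0.478]
 [-0.175  0.985 -0.   ]
 [-0.471 -0.084 -0.878]]
```

Request:
{"op": "step_arm", "data": {
  "steps": [
    [[0,0,0,5],[0,0,0,5.1],[0.021,-0.024,0.028,0],[0.021,-0.024,0.028,0],[0.021,-0.024,0.028,0],[0.021,-0.024,0.028,0],[0.021,-0.024,0.028,0],[0.021,-0.024,0.028,0]]
  ]
}}

```text
time: 7.65
tool_pos: [0.499, -0.0161, 0.7112]
tcp_rot: [-3.138, 0.498, 3.14]
contact_force: [0.7, -1.4, 0.9]
grip_width: 0.0852
finger_force: 0.0
```

Request:
{"op": "step_arm", "data": {
  "steps": [
    [[0.021,-0.024,0.028,0],[0.021,-0.024,0.028,0],[0.021,-0.024,0.028,0],[0.021,-0.024,0.028,0],[0.021,-0.024,0.028,0],[0.021,-0.024,0.028,0],[0.021,-0.024,0.028,0],[0,0,0,0]]
  ]
}}

```text
time: 8.45
tool_pos: [0.4608, -0.1874, 0.4663]
tcp_rot: [-3.139, 0.491, 3.132]
contact_force: [-0.8, -0.4, -0.9]
grip_width: 0.0856
finger_force: 0.0
```

Run:
```python
from h import *
s=observe();print(s['q'].round(3),rot(s['tcp_rot']).round(3),s['tool_pos'])
im=get_image('wrist');save(im,'w1')
for r in trace(im,'tin'): print(r['p'],r['extent'],atz(im,*r['extent'][:2],.065,s))
for r in trace(im,'knob'): print('k',r['p'],r['extent'])
print(proj(im,(.523,-.235,.087),s),proj(im,(.554,-.232,.209),s))
```

```text
[-0.509 -0.185  0.795  1.849 -0.007  0.95   1.872] [[-0.882  0.011  0.471]
 [ 0.008  1.    -0.007]
 [-0.471 -0.002 -0.882]] [ 0.46076016 -0.18736     0.46632283]
0.62 [265.6, 45.1, 66.2, 81.3] [ 0.52701564 -0.2403972   0.065     ]
k 0.67 [259.3, 132.9, 58.4, 100.0]
(np.float64(268.04595155908356), np.float64(48.7928376672634)) (np.float64(258.792149141646), np.float64(151.1639766010423))
```

View pics/w1.png

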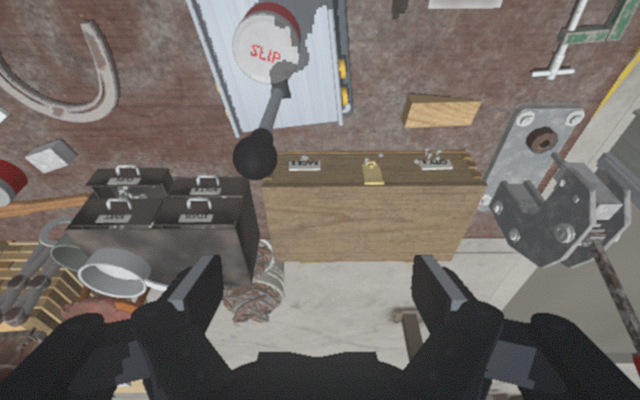

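Request:
{"op": "step_arm", "data": {
  "steps": [
    [[0.022,-0.008,0.027,0],[0.022,-0.008,0.027,0],[0.022,-0.008,0.027,0],[0.022,-0.008,0.027,0],[0.022,-0.008,0.027,0],[0.022,-0.008,0.027,0],[0,0,0,0]]
  ]
}}

```text
time: 9.3
tool_pos: [0.4258, -0.2293, 0.2693]
tcp_rot: [-3.14, 0.493, 3.141]
contact_force: [0.1, 0.3, -0.8]
grip_width: 0.0854
finger_force: 0.0
```

```bash
cat > st.py <<'E'
from h import *
import sys
s=observe();T=rot(s['tcp_rot']);p=np.array(s['tool_pos']);print(s['q'].round(3),s['time']);print(T.round(3),p.round(4));print('grasp',(p+.155*T[:,2]).round(4))
if len(sys.argv)>3:
    t=np.array([float(a) for a in sys.argv[1:4]]);print('tool shift to grasp target',(T.T@(t-p-.155*T[:,2])).round(4))
E
python3 st.py .523 -.236 .07
```

```text
[-0.536  0.106  1.124  2.161 -0.65   0.602  2.617] 9.3
[[-0.881  0.001  0.473]
 [ 0.     1.    -0.002]
 [-0.473 -0.002 -0.881]] [ 0.4258 -0.2293  0.2693]
grasp [ 0.4991 -0.2296  0.1328]
tool shift to grasp target [ 0.0086 -0.0063  0.0666]
```

Request:
{"op": "step_arm", "data": {
  "steps": [
    [[0.003,-0.003,0.022,0],[0.003,-0.003,0.022,0],[0.003,0,0.022,0],[0,0,0,0]]
  ]
}}

```text
time: 9.7
tool_pos: [0.451, -0.2352, 0.209]
tcp_rot: [-3.141, 0.495, -3.141]
contact_force: [-0.4, 0.4, 0.2]
grip_width: 0.0853
finger_force: 0.0
```

```bash
python3 st.py .523 -.236 .07
python3 - <<'E'
from h import *
a=get_image('wrist');b=get_image('side');save(a,'w2')
c=cv2.resize(b['color'][150:270,250:410],(640,480))
cv2.imwrite('pics/s2.png',cv2.cvtColor(c,cv2.COLOR_RGB2BGR))
E
```

```text
[-0.31   0.327  0.928  2.151 -1.048  0.59   2.949] 9.7
[[-0.88  -0.001  0.475]
 [-0.001  1.     0.   ]
 [-0.475 -0.    -0.88 ]] [ 0.451  -0.2352  0.209 ]
grasp [ 0.5246 -0.2352  0.0726]
tool shift to grasp target [ 0.0026 -0.0008  0.0015]
```

View pics/s2.png

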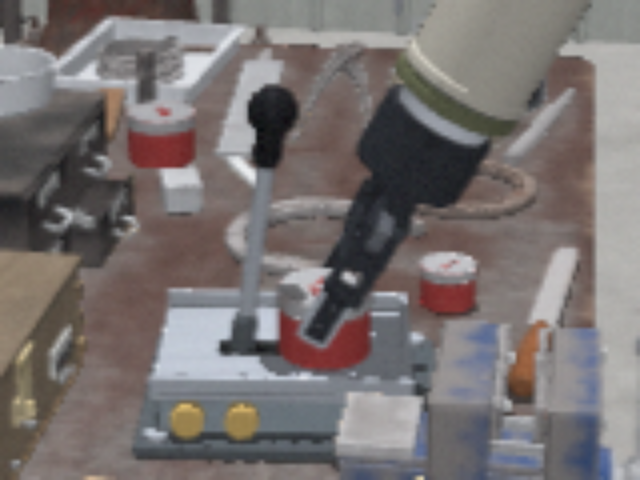

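The fingers straddle the tin at mid-height (tip at about (320,335) in the crop, on the tin's centre), well clear of the lever.

Request:
{"op": "step_arm", "data": {
  "steps": [
    [[0,0,0,0],[0,0,0,0],[0,0,0,0],[0,0,0,0],[0,0,0,0],[0,0,0,0]]
  ],
  "hand": 0.05
}}

```text
time: 10.4
tool_pos: [0.4499, -0.2371, 0.2116]
tcp_rot: [-3.141, 0.501, 3.139]
contact_force: [-5.7, 2.0, 12.3]
grip_width: 0.0609
finger_force: 62.2
```

Request:
{"op": "step_arm", "data": {
  "steps": [
    [[0,0,-0.01,0],[0,0,-0.015,0],[0,0,-0.02,0],[0,0,-0.02,0],[-0.014,0,-0.026,0],[-0.014,0,-0.026,0],[-0.014,0,-0.026,0],[0,0,0,0]]
  ]
}}

```text
time: 11.2
tool_pos: [0.419, -0.2366, 0.3532]
tcp_rot: [3.14, 0.504, 3.14]
contact_force: [0.8, -0.6, -3.5]
grip_width: 0.0609
finger_force: 66.1
```

```bash
python3 st.py .545 0.0 .2
python3 - <<'E'
from h import *
s=observe();a=get_image('wrist');b=get_image('side');t=get_image('top')
c=np.hstack([cv2.resize(b['color'][120:270,240:440],(400,300)),cv2.resize(t['color'][150:300,170:370],(400,300))])
cv2.imwrite('pics/s3.png',cv2.cvtColor(c,cv2.COLOR_RGB2BGR))
E
```

```text
[-0.611 -0.178  1.081  2.066 -0.118  0.715  2.141] 11.2
[[-0.875  0.001  0.483]
 [ 0.001  1.     0.   ]
 [-0.483  0.001 -0.875]] [ 0.419  -0.2366  0.3532]
grasp [ 0.4939 -0.2365  0.2175]
tool shift to grasp target [-0.036   0.2365  0.0401]
```

View pics/s3.png

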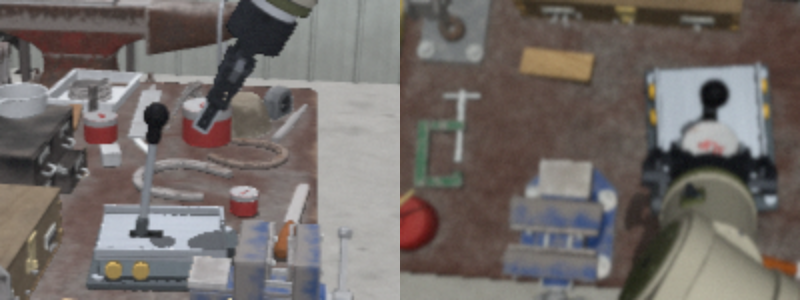

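Run:
```python
from h import *
im=get_image('top');sd=get_image('side')
def tri(u,v):
    o,d=ray(im,*u);o2,d2=ray(sd,*v);A=np.c_[d,-d2];t=np.linalg.lstsq(A,o2-o,rcond=None)[0];a=o+d*t[0];b=o2+d2*t[1];return ((a+b)/2).round(3),np.linalg.norm(a-b)
print(tri((242.5,231),(334,260.5)),tri((265,232.5),(336,249)))
c=np.hstack([cv2.resize(sd['color'][225:345,270:390],(400,400),interpolation=cv2.INTER_CUBIC),cv2.resize(im['color'][160:280,180:300],(400,400),interpolation=cv2.INTER_CUBIC)])
cv2.imwrite('pics/v.png',cv2.cvtColor(c,cv2.COLOR_RGB2BGR))
for q in('wedge','c_clamp'):
    for r in trace(im,q)[:1]:
        c=max(cv2.findContours(r['mask'].astype(np.uint8),0,2)[0],key=cv2.contourArea)[:,0]
        p=np.array([atz(im,*a,.015)[:2] for a in c]);print(q,p.min(0).round(3),p.max(0).round(3))
```

```text
(array([ 0.487, -0.031,  0.084]), np.float64(0.005004041684796655)) (array([ 0.489, -0.087,  0.084]), np.float64(0.007257345138060832))
wedge [ 0.61  -0.068] [0.649 0.027]
c_clamp [0.451 0.084] [0.585 0.157]
```

View pics/v.png

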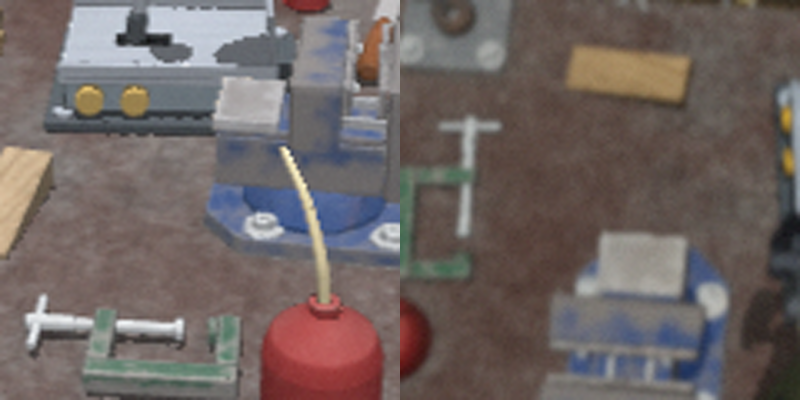

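Request:
{"op": "step_arm", "data": {
  "steps": [
    [[0,0.03,0,0],[0,0.045,0,0],[0,0.045,0,0],[-0.015,0.04,0.012,0],[-0.015,0.04,0.015,0],[-0.015,0.035,0.015,0],[-0.009,0.016,0.008,0],[0,0,0,0]]
  ]
}}

```text
time: 12.35
tool_pos: [0.4906, 0.0184, 0.329]
tcp_rot: [-3.14, 0.493, -3.137]
contact_force: [0.7, -1.6, -2.5]
grip_width: 0.0605
finger_force: 66.2
```

```bash
python3 st.py .565 .015 .05
```

```text
[-0.487 -0.031  0.36   2.083  0.123  0.601  1.365] 12.35
[[-0.881 -0.004  0.474]
 [-0.004  1.     0.001]
 [-0.474 -0.001 -0.881]] [0.4906 0.0184 0.329 ]
grasp [0.564  0.0185 0.1925]
tool shift to grasp target [ 0.0666 -0.0033  0.126 ]
```

Request:
{"op": "step_arm", "data": {
  "steps": [
    [[0.012,-0.001,0.023,0],[0.012,-0.001,0.023,0],[0.012,-0.001,0.023,0],[0.012,0,0.023,0],[0.012,0,0.023,0],[0.006,0,0.011,0],[0,0,0,0]]
  ]
}}

```text
time: 13.05
tool_pos: [0.4902, 0.0111, 0.186]
tcp_rot: [-3.14, 0.49, 3.14]
contact_force: [0.4, 0.1, -3.1]
grip_width: 0.0608
finger_force: 66.2
```

Request:
{"op": "step_arm", "data": {
  "steps": [
    [[0.0025,0,0.0045,0],[0.0025,0,0.0045,0],[0,0,0,0]]
  ]
}}

```text
time: 13.35
tool_pos: [0.4916, 0.0122, 0.1784]
tcp_rot: [3.141, 0.497, 3.141]
contact_force: [-0.5, 0.2, -2.7]
grip_width: 0.0609
finger_force: 66.2
```

```bash
python3 st.py .565 .015 .037;python3 - <<'E'
from h import *
sd=get_image('side');t=get_image('top')
c=np.hstack([cv2.resize(sd['color'][200:350,220:420],(400,300)),cv2.resize(t['color'][120:270,170:370],(400,300))])
cv2.imwrite('pics/p4.png',cv2.cvtColor(c,cv2.COLOR_RGB2BGR))
E
```

```text
[-0.39   0.237  0.306  2.222 -0.093  0.2    1.547] 13.35
[[-0.879  0.001  0.476]
 [ 0.001  1.    -0.   ]
 [-0.476  0.    -0.879]] [0.4916 0.0122 0.1784]
grasp [0.5654 0.0121 0.0421]
tool shift to grasp target [0.0028 0.0029 0.0043]
```

View pics/p4.png

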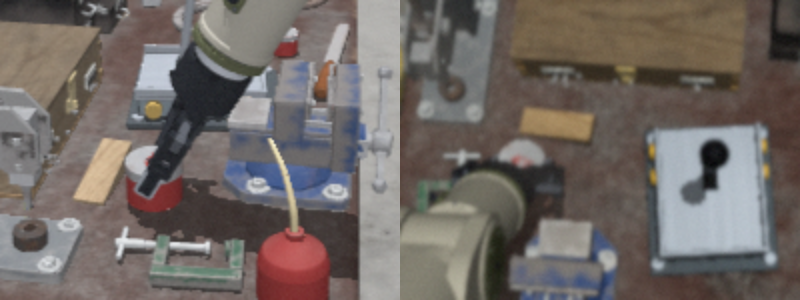

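The tin hangs just above bare bench at about (155,180) in the left crop, clear of the wedge, clamp and vice.

Request:
{"op": "step_arm", "data": {
  "steps": [
    [[0.0014,0,0.0026,0],[0,0,0,0],[0.001,0,0.0018,0],[0,0,0,0]]
  ]
}}

```text
time: 13.85
tool_pos: [0.4915, 0.0123, 0.1732]
tcp_rot: [3.141, 0.496, 3.141]
contact_force: [-0.3, 0.5, -3.8]
grip_width: 0.0603
finger_force: 66.3
```

Request:
{"op": "step_arm", "data": {
  "steps": [
    [[0.001,0,0.0018,0],[0,0,0,0]]
  ]
}}

```text
time: 14.05
tool_pos: [0.4921, 0.0123, 0.1719]
tcp_rot: [3.141, 0.498, 3.141]
contact_force: [-1.2, 0.7, 1.8]
grip_width: 0.0608
finger_force: 66.7
```

Request:
{"op": "step_arm", "data": {
  "steps": [
    [[0.001,0,0.0018,0],[0,0,0,0]]
  ]
}}

```text
time: 14.25
tool_pos: [0.4929, 0.0123, 0.1715]
tcp_rot: [3.14, 0.502, 3.14]
contact_force: [-12.1, -0.2, 22.7]
grip_width: 0.0608
finger_force: 68.9
```

Request:
{"op": "step_arm", "data": {
  "steps": [
    [[0,0,0,0],[0,0,0,0],[0,0,0,0],[0,0,0,0],[0,0,0,0]]
  ],
  "hand": 0.078
}}

```text
time: 14.75
tool_pos: [0.4916, 0.0123, 0.1691]
tcp_rot: [3.142, 0.496, 3.141]
contact_force: [0.7, 0.1, 0.4]
grip_width: 0.0783
finger_force: 0.0
```

Request:
{"op": "step_arm", "data": {
  "steps": [
    [[0,0,-0.02,0],[0,0,-0.03,0],[0,0,-0.03,0],[-0.014,0,-0.026,0],[-0.014,0,-0.026,0],[-0.014,0,-0.026,0],[-0.014,0,-0.026,0],[0,0,0,0]]
  ]
}}

```text
time: 15.55
tool_pos: [0.4544, 0.0122, 0.3621]
tcp_rot: [3.139, 0.504, 3.139]
contact_force: [0.5, 0.2, 0.0]
grip_width: 0.0781
finger_force: 0.0
```

```bash
python3 st.py
python3 - <<'E'
from h import *
sd=get_image('side');t=get_image('top')
def tri(u,v):
    o,d=ray(t,*u);o2,d2=ray(sd,*v);A=np.c_[d,-d2];k=np.linalg.lstsq(A,o2-o,rcond=None)[0];a=o+d*k[0];b=o2+d2*k[1];return (a+b)/2,np.linalg.norm(a-b)
for n,im in(('t',t),('s',sd)):
  for r in trace(im,'tin'): print(n,r['p'],r['extent'],atz(im,*r['extent'][:2],.025).round(3))
c=np.hstack([cv2.resize(sd['color'][150:350,220:420],(400,400)),cv2.resize(t['color'][120:270,170:370],(400,400))])
cv2.imwrite('pics/p5.png',cv2.cvtColor(c,cv2.COLOR_RGB2BGR))
E
```

```text
[-0.583 -0.175  0.42   2.12   0.224  0.692  1.281] 15.55
[[-0.876  0.001  0.483]
 [ 0.002  1.     0.002]
 [-0.483  0.003 -0.876]] [0.4544 0.0122 0.3621]
grasp [0.5292 0.0125 0.2264]
t 0.74 [328.6, 197.8, 11.3, 18.9] [ 0.6   -0.241  0.025]
t 0.71 [235.2, 198.2, 23.9, 17.7] [0.58  0.009 0.025]
t 0.7 [391.5, 257.1, 20.3, 18.9] [ 0.454 -0.414  0.025]
s 0.84 [297.6, 292.4, 27.5, 33.8] [0.563 0.018 0.025]
s 0.5 [360.7, 220.9, 16.4, 14.4] [ 0.456 -0.395  0.025]
```

View pics/p5.png

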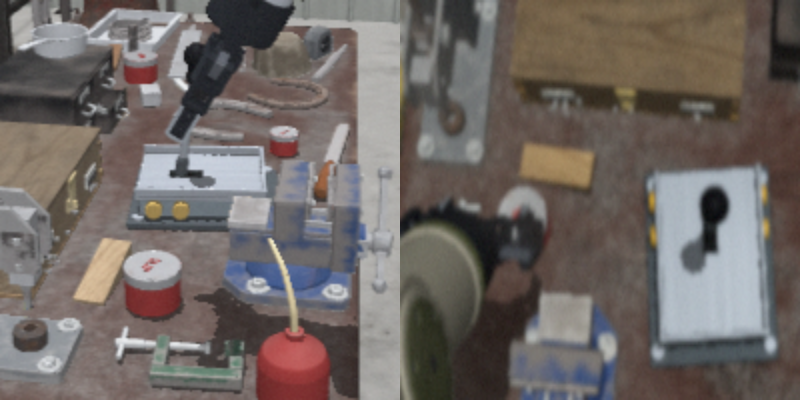

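The tin stands upright on bare bench at about (0.565, 0.015). The fingers are clear of it, and the lever is free. Next I'll close the fingers and go behind the ball.

Request:
{"op": "step_arm", "data": {
  "steps": [
    [[-0.01,-0.041,-0.0155,0],[-0.01,-0.041,-0.0155,0],[-0.01,-0.041,-0.0155,0],[-0.01,-0.041,-0.0155,0],[-0.01,-0.041,-0.0155,0],[-0.01,-0.041,-0.0155,0],[0,0,0,0]]
  ],
  "hand": 0
}}

```text
time: 16.45
tool_pos: [0.4602, -0.2403, 0.4699]
tcp_rot: [-3.139, 0.5, 3.132]
contact_force: [0.4, -0.0, 0.7]
grip_width: -0.0003
finger_force: 0.0
```

```bash
python3 st.py .596 -.230 .232
python3 - <<'E'
from h import *
s=observe();a=get_image('wrist');save(a,'w6')
for p in((.554,-.232,.209),(.577,-.231,.03)): print(proj(a,p,s))
for r in trace(a,'knob'): print(r['p'],r['extent'])
T=rot(s['tcp_rot']);print('tip',proj(a,s['tool_pos']+.173*T[:,2],s))
i=a['color'].astype(int).sum(2)
E
```

```text
[-0.523 -0.128  0.953  1.796 -0.12   0.966  2.056] 16.45
[[-0.878  0.011  0.479]
 [ 0.008  1.    -0.007]
 [-0.479 -0.003 -0.878]] [ 0.4602 -0.2403  0.4699]
grasp [ 0.5345 -0.2415  0.3339]
tool shift to grasp target [-0.0051  0.0124  0.1188]
(np.float64(329.58168682510654), np.float64(145.19009464519957))
(np.float64(326.3250602314059), np.float64(73.76894259244416))
0.78 [324.0, 125.2, 45.2, 103.0]
tip (np.float64(315.8876751411827), np.float64(257.2940334574781))
```

View pics/w6.png

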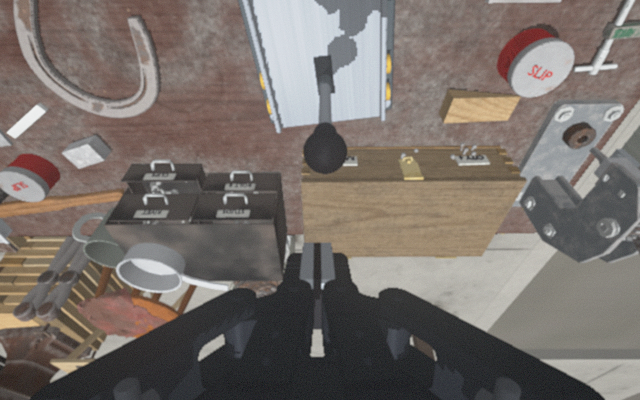

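The ball is at (325,148) in the wrist view, within 5 px of the prediction, with the closed fingertips behind it at (316,250). I'll advance along the fingers.

Request:
{"op": "step_arm", "data": {
  "steps": [
    [[-0.004,0.003,0.03,0],[-0.004,0.003,0.03,0],[0,0,0.03,0],[0,0,0.029,0],[0,0,0,0]]
  ]
}}

```text
time: 17.05
tool_pos: [0.5256, -0.224, 0.3612]
tcp_rot: [3.14, 0.486, -3.139]
contact_force: [0.0, -0.1, -0.1]
grip_width: -0.0002
finger_force: 0.0
```

Request:
{"op": "step_arm", "data": {
  "steps": [
    [[0.008,-0.001,0,0],[0.008,-0.001,0,0],[0,0,0,0]]
  ]
}}

```text
time: 17.35
tool_pos: [0.5093, -0.2307, 0.3602]
tcp_rot: [3.14, 0.498, 3.138]
contact_force: [0.3, 0.3, -0.9]
grip_width: -0.0
finger_force: 0.0
```

```bash
python3 st.py .554 -.234 .209
python3 - <<'E'
from h import *
sd=get_image('side')
i2=sd['color'][130:250,260:420];cv2.imwrite('pics/s7.png',cv2.cvtColor(cv2.resize(i2,(640,480)),cv2.COLOR_RGB2BGR))
E
```

```text
[-0.483  0.168  1.024  1.887 -0.543  0.788  2.386] 17.35
[[-0.879  0.002  0.478]
 [ 0.003  1.     0.   ]
 [-0.478  0.002 -0.879]] [ 0.5093 -0.2307  0.3602]
grasp [ 0.5834 -0.2306  0.224 ]
tool shift to grasp target [ 0.033  -0.0035 -0.0008]
```

View pics/s7.png

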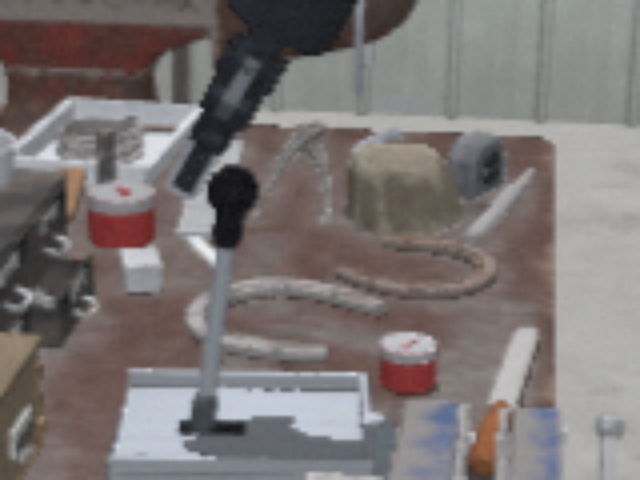

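Request:
{"op": "step_arm", "data": {
  "steps": [
    [[0.007,-0.0015,0,0],[0.007,-0.001,0,0],[0.007,-0.001,0,0],[0.007,-0.001,0,0],[0.007,-0.001,0,0],[0.007,-0.001,0,0],[0,0,0,0]]
  ]
}}

```text
time: 18.1
tool_pos: [0.4749, -0.2372, 0.3418]
tcp_rot: [-3.14, 0.503, 3.14]
contact_force: [7.3, -0.3, 9.1]
grip_width: -0.0003
finger_force: 5.2
```

Request:
{"op": "step_arm", "data": {
  "steps": [
    [[0.006,-0.001,0,0],[0.006,-0.001,0,0],[0.006,-0.001,0,0],[0,0,0,0]]
  ]
}}

```text
time: 18.5
tool_pos: [0.46, -0.2401, 0.3342]
tcp_rot: [-3.14, 0.506, 3.141]
contact_force: [9.6, 1.3, 13.3]
grip_width: 0.0002
finger_force: 7.0
```

```bash
python3 st.py
python3 - <<'E'
from h import *
sd=get_image('side')
i2=sd['color'][130:250,260:420];cv2.imwrite('pics/s8.png',cv2.cvtColor(cv2.resize(i2,(640,480)),cv2.COLOR_RGB2BGR))
E
```

```text
[-0.492  0.065  1.048  2.012 -0.483  0.708  2.42 ] 18.5
[[-0.875  0.001  0.484]
 [ 0.     1.    -0.002]
 [-0.484 -0.002 -0.875]] [ 0.46   -0.2401  0.3342]
grasp [ 0.5351 -0.2404  0.1986]
```

View pics/s8.png

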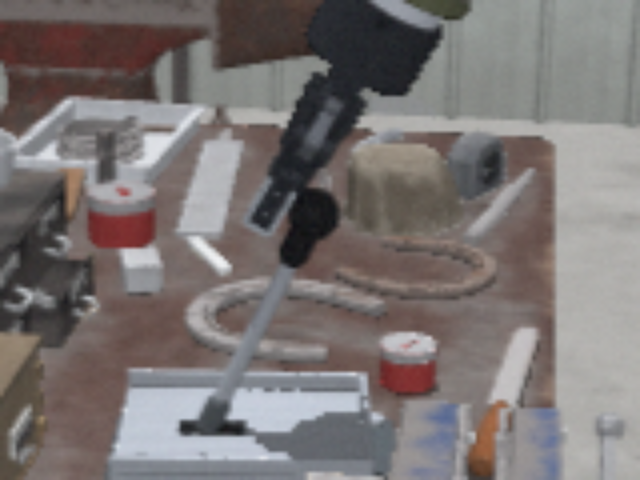

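The lever is over to about 0.45 rad, the finger is square on the ball at (315,215), and the detent is stiffening. Now smaller steps.

Request:
{"op": "step_arm", "data": {
  "steps": [
    [[0.005,-0.0007,0,0],[0.005,-0.0007,0,0],[0,0,0,0]]
  ]
}}

```text
time: 18.85
tool_pos: [0.4514, -0.2415, 0.3296]
tcp_rot: [-3.139, 0.506, 3.141]
contact_force: [7.6, 0.4, 14.4]
grip_width: 0.0002
finger_force: 6.8
```

Request:
{"op": "step_arm", "data": {
  "steps": [
    [[0.004,-0.0006,0,0],[0.004,-0.0006,0,0],[0,0,0,0]]
  ]
}}

```text
time: 19.15
tool_pos: [0.444, -0.2426, 0.3252]
tcp_rot: [-3.14, 0.504, 3.141]
contact_force: [5.8, -0.7, 11.6]
grip_width: -0.0002
finger_force: 5.4
```

Force is falling, so the crest is near.

Request:
{"op": "step_arm", "data": {
  "steps": [
    [[0.003,-0.0005,0,0],[0.003,-0.0005,0,0],[0,0,0,0]]
  ]
}}

```text
time: 19.45
tool_pos: [0.4382, -0.2435, 0.3215]
tcp_rot: [-3.14, 0.502, 3.141]
contact_force: [4.4, 1.1, 8.9]
grip_width: 0.0
finger_force: 4.2
```

Request:
{"op": "step_arm", "data": {
  "steps": [
    [[0.002,-0.0003,0,0],[0.002,-0.0003,0,0],[0,0,0,0]]
  ]
}}

```text
time: 19.75
tool_pos: [0.4341, -0.244, 0.3189]
tcp_rot: [-3.141, 0.5, 3.141]
contact_force: [3.2, -0.4, 6.6]
grip_width: 0.0005
finger_force: 3.1
```

Request:
{"op": "step_arm", "data": {
  "steps": [
    [[0.002,-0.0003,0,0],[0.002,-0.0003,0,0],[0,0,0,0]]
  ]
}}

```text
time: 20.05
tool_pos: [0.4298, -0.2444, 0.316]
tcp_rot: [3.141, 0.497, 3.14]
contact_force: [2.1, -0.8, 3.2]
grip_width: -0.0003
finger_force: 1.4
```

Request:
{"op": "step_arm", "data": {
  "steps": [
    [[0.002,-0.0003,0,0],[0.002,-0.0003,0,0],[0,0,0,0]]
  ]
}}

```text
time: 20.35
tool_pos: [0.4258, -0.2443, 0.3129]
tcp_rot: [3.14, 0.494, 3.14]
contact_force: [0.5, -0.6, -0.9]
grip_width: -0.0002
finger_force: 0.0
```

Force is gone: the lever has run on. I'll back away and check.

Request:
{"op": "step_arm", "data": {
  "steps": [
    [[-0.015,0,0,0],[-0.02,0,0,0],[0,0,-0.03,0],[0,0,-0.04,0],[0,0,-0.04,0],[-0.01,0,-0.03,0],[0,0,0,0],[0,0,0,0]]
  ]
}}

```text
time: 21.15
tool_pos: [0.399, -0.2452, 0.4581]
tcp_rot: [3.141, 0.496, 3.139]
contact_force: [-0.4, -0.6, -1.4]
grip_width: -0.0004
finger_force: 0.0
```

```bash
python3 st.py
python3 - <<'E'
from h import *
sd=get_image('side');t=get_image('top')
for n,im in(('t',t),('s',sd)):
  for q in('knob','tin'):
    for r in trace(im,q)[:3]: print(n,q,round(r['p'],2),np.round(r['extent'],1))
print(proj(t,(.448,-.247,.165)),proj(t,(.475,-.243,.18)),proj(sd,(.448,-.247,.165)),proj(sd,(.475,-.243,.18)))
c=np.hstack([cv2.resize(sd['color'][150:350,220:420],(400,400)),cv2.resize(t['color'][150:350,170:370],(400,400))])
cv2.imwrite('pics/p9.png',cv2.cvtColor(c,cv2.COLOR_RGB2BGR))
E
```

```text
[-0.311 -0.252  0.761  1.907 -0.055  0.972  2.062] 21.15
[[-0.879  0.002  0.476]
 [ 0.002  1.    -0.001]
 [-0.476  0.    -0.879]] [ 0.399  -0.2452  0.4581]
grasp [ 0.4728 -0.2453  0.3218]
t tin 0.8 [391.4 258.3  17.5  19. ]
t tin 0.77 [232.2 200.1  26.4  22.7]
s knob 0.81 [337.4 213.   51.5  51.6]
s tin 0.76 [295.1 292.9  27.7  33.5]
s tin 0.64 [362.4 220.6  11.5  15.8]
(np.float64(329.0872579242821), np.float64(248.03508205363667)) (np.float64(328.32680265953627), np.float64(235.2104550478755)) (np.float64(361.1187523667792), np.float64(194.32957604008473)) (np.float64(350.6994365032999), np.float64(188.84048548872238))
```

View pics/p9.png

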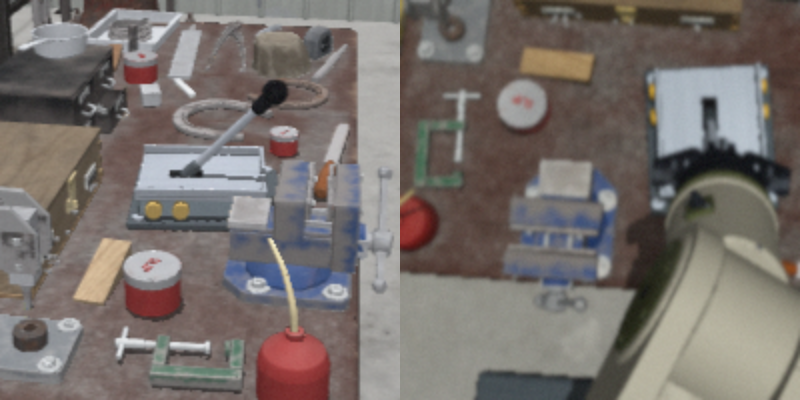

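The lever rests in the notch (ball at about (355,198) in the side image, roughly 0.7 rad) and the tin stands upright. Joint 2 sits at its limit, so I'll ease forward and hand in.

Request:
{"op": "step_arm", "data": {
  "steps": [
    [[-0.015,0,0.008,0],[-0.015,0,0.008,0],[0,0,0,0],[0,0,0,0],[0,0,0,0]]
  ]
}}

```text
time: 21.95
tool_pos: [0.433, -0.2447, 0.4583]
tcp_rot: [3.141, 0.496, 3.14]
contact_force: [-0.5, -0.3, 0.3]
grip_width: 0.0001
finger_force: 0.0
```

```bash
python3 st.py; python3 -c "
from h import *
print(job_done())"
```

```text
[-0.353 -0.161  0.811  1.853 -0.127  0.959  2.098] 21.95
[[-0.88   0.001  0.476]
 [ 0.001  1.    -0.   ]
 [-0.476  0.001 -0.88 ]] [ 0.433  -0.2447  0.4583]
grasp [ 0.5067 -0.2447  0.322 ]
the job is handed in; nothing more can be done
None
```

I handed the job in at 22 s with the tin upright on the open bench about 0.26 m from the stand and the lever resting by itself in its float notch; no verdict came back, and the one doubt is that joint 2 read -0.252 against its -0.25 limit for a moment before I moved it back.

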